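# Clip the spare battery into its charging dock

## Task

Secure the flat battery pack in the charging dock for the drive: swing the steel spring clip up until it stays open, lay the pack flat on the dock's bed and slide it nose first beneath the clip and hood until it meets the end stop, press it firmly home there for a moment, then bring the clip down onto the pack and let go. Be gentle: never ram, drop or press the pack hard into the dock, keep hold of the clip so that it never snaps shut by itself, and leave the other things on the counter where they are.

Things in the scene. Friction and masses are not known exactly. Their poses are not given: they have to be found in the camera images.
- dock: fixed grey and white charging dock. x is the direction in which the pack is slid in, z up; origin on the counter, on the centreline. Bed plate from x=-140 to x=110, 110 wide, its top 12 above the counter. Two rails stand on the bed and a hood spans their far ends; the clip's small steel spring strut stands at the +y side by the hinge. Sizes in mm
- dock_mouth (a point): where the straight rails begin, on the bed's surface (dock x=0, z=12). The rails' inner faces are 74 apart (outer 98), tops at z=26; they run from here to x=100. From here back to x=-29 they flare outward to a mouth about 90 wide. The hood (underside z=33, top z=41) spans x=60 to 100: the pack must be slid in under it. mm
- dock_home (a point): where the lower middle of the pack's nose must come to lie: on the bed's surface (dock x=90, z=12 mm), at the foot of the end stop; axes as the dock's
- end_stop: fixed rubber-faced block under the hood, 10 thick, 74 wide, 21 high (mm), whose face stops the pack's nose; origin at the dock_home point
- dock_hinge (a point): the clip's hinge axis, at dock x=82, z=52 mm, on the centreline; the axis runs along the dock's y
- clip_bar (a point): centre of the steel clip's grip bar: round, 14 thick, 40 long along the dock's y, 68 mm out from the hinge (towards dock -x) and 12 above the clip's strip; at joint 0 it lies at dock x=14, z=64 mm. Pinch it from above across its two ends (40 mm grasp along y): it then turns between the pads as the clip swings. Below its ends 34 mm of free room down to the pack's top
- clip_foot (a point): round foot under the clip's end that presses on the pack: a bar of radius 4, 34 long along y; this point is its middle, 55 out from the hinge and 26 below the clip's 30 mm wide strip (at joint 0: dock x=27, z=26 mm)
- clip (a joint): angle of the spring clip (rad): 0 down with no pack under it, about 0.14 with its foot resting on the pack, 1.45 at its open stop. Positive lifts the bar up and over towards dock +x. The spring is over-centre: below 0.70 it pulls the clip down (about 8 N at the bar when down, fading to none at 0.70); above 0.70 it pulls it open and it stays at 1.45
- battery: flat grey battery pack, loose, about 0.2 to 0.3 kg: plate 150 (x) x 70 (y) x 18 (z), with a grip rib on top near the tail; x points to the nose (brass contacts), z up; origin at the centre of the underside. Lies flat on the counter at the start. mm
- battery_nose (a point): lower middle of the nose face, 75 mm along x from the pack's origin; axes as the pack's
- battery_grip (a point): middle of the grip rib, 16 mm above the plate's top, 34 mm above the underside and 45 mm behind the pack's origin. The rib is 40 long (x), 14 wide (y), its top 42 mm above the underside; pinch it across y
- kit_box: bystander, leave alone: closed blue dressing box 160 x 80 x 45 mm; origin at the centre of its underside
- oximeter: bystander, leave alone: finger clip oximeter, 62 x 34 x 29 mm; origin at the centre of its underside
- tape: bystander, leave alone: roll of tape lying flat, 84 across, 25 high mm; origin at the centre of its underside
- saline: bystander, leave alone: bottle, 60 across, 150 high mm; origin at the centre of its underside
- jar: bystander, leave alone: brown jar, 64 across, 75 high mm; origin at the centre of its underside
- dish: bystander, leave alone: steel bowl, 120 across, 45 high mm; origin at the centre of its underside
- penlight: bystander, leave alone: penlight 140 long, 17 thick, lying along its y mm; origin at the centre of its underside
- handheld: bystander, leave alone: white handheld monitor lying on its back, 100 x 170 x 28 mm; origin at the centre of its underside

How it is judged:
On the way, in this order (a step that is already met when the one before it is completed fails the run):
1. the clip is swung up past its centre to where it stays open, the pack not yet in (value of joint clip above 1.1 rad and distance between battery_nose and dock_home above 0.02 m), for 0.2 s.
2. the pack lies on the bed and is pressed against the end stop (over 2 N) with the clip open (x of battery_nose in the frame of dock_home between -0.0025 and 0.0025 m and y of battery_nose in the frame of dock_home between -0.005 and 0.005 m and z of battery_nose in the frame of dock_home between -0.003 and 0.003 m and angle between the x axis of battery_nose and the x axis of dock_home, either way round below 0.08 rad and value of joint clip above 1 rad and contact force between battery and end_stop above 2 N), for 0.1 s.
3. the clip presses on the pack, the pack home (x of battery_nose in the frame of dock_home between -0.0025 and 0.0025 m and y of battery_nose in the frame of dock_home between -0.005 and 0.005 m and z of battery_nose in the frame of dock_home between -0.003 and 0.003 m and angle between the x axis of battery_nose and the x axis of dock_home, either way round below 0.08 rad and value of joint clip between 0.09 and 0.2 rad), for 0.2 s.
At the end, for the whole second after the job is handed in: the pack lies flat on the bed between the rails, its nose within 2.5 mm of the end stop's face, 5 mm of the centreline and square within 0.08 rad; the clip's foot rests on it (joint 0.09 to 0.20 rad); all is released and still (all of step 3 and linear speed of battery below 0.01 m/s and velocity of joint clip between -0.05 and 0.05 rad/s); the robot touches nothing.
It fails at once if the pack is pushed against the end stop with more than 30 N (contact force between battery and end_stop above 30 N).
It fails at once if the pack is rammed or pressed into the dock (over 80 N of contact; 22 N is normal with the clip on it) (contact force between battery and dock above 80 N).
It fails at once if the clip snaps shut (closing faster than 8 rad/s) (velocity of joint clip below -8 rad/s).
It fails at once if a bystander is pushed more than 30 mm (distance of any of kit_box, oximeter, tape, saline, jar, dish, penlight, handheld from where it was at the start of the episode above 0.03 m).
It also fails if it takes over 69 s, if anything falls off the work surface, if the arm or the gripper's body presses on something with over 40 N, if the wrist force passes 120 N, or if a joint passes its speed limit or range.

## Robot

A 6-joint arm with a two-finger parallel gripper is mounted at the origin on the work surface. World frame = base frame: x ahead of the robot, y to its left, z up, the work surface at z = 0. Lengths are in m, angles in rad, forces in N, time in s.
With the tool pointing down it reaches from about 0.35 to 0.875 m from the base axis. Payload 4.2 kg.
Tool frame: the origin (TCP) lies on the mounting face of the last link; the fingertips stand 182 mm ahead of it and the grasp point (between the pads) lies 164 mm ahead of it; z points along the fingers, y is the line along which they close (so a half turn about z gives the same grasp; the last joint's range is limited). The gripper opens to 87 mm and grips with 3 to 60 N. Pads are 19 mm wide; open, the fingers measure 117 mm over their backs; the gripper's body (75 mm by 190 mm) begins 51 mm behind the grasp point.
Start: joints at [1.608, 0.385, 0.008, 0, -1.194, -0.259], TCP at [0.137, 0.61, 0.405] pointing down, gripper open.
Joint ranges: [-3.14, 3.14], [-1.21, 2.06], [-1.07, 1.41], [-3.16, 2.05], [-2.99, -0.16], [-3.1, 3.1]. Speed limits (rad/s): [2.79, 2.79, 3.14, 3.14, 3.14, 3.14].

## Interface

Orientations are given as a unit quaternion [x, y, z, w].
In Python, from plant import sense, eyes, arm, spot_in, landmark_of gives the robot as it stands. The module is installed in compiled form; this text tells all that it offers.
- The arm moves only by the tool jog_arm, never from a script. Its arguments are lists of equal length, an entry for each row: "hand": the closure, from 0 (fully open) to 1 (shut); "xyz": the shift along the tool's x, y, z in m, a list of three; "turn": the turn about the tool's z in degrees. A call has 1 to 12 rows; each row is the pose to reach, as a shift and turn from the pose commanded when the call began, along the tool's axes at that moment; what a row does not reach only later rows make up. A row lasts 1/10 s, in which the tool goes at most 50 mm and 8.59 degrees, less where a joint would pass 70% of its speed; a pose out of reach is approached as far as the arm can. A call with a gripper value outside its range is refused whole. The fingers move at their own pace and stop on an object; the grip force is fixed at half the most. Time passes only in rows, so rows that repeat a pose let the fingers close. It gives the time, the measured TCP pose, the force, the opening and the grip force at its end, in the units of the state.
- sense(): the state, without advancing time (a new reading comes with each control period).
- eyes.get_image(name): name is "scene" or "top" or "wrist"; returns a dict with "frame" (420x560x3 uint8, blue, green, red), "camera_matrix" (3x3 intrinsics, pixels), "R" (3x3) and "t" (3): a world point X has camera coordinates R X + t. Camera axes: x right, y down, z forward; pixel columns grow to the right and rows downward; lengths in m; the calibration is good to about 2 mm. A picture is of the moment at which its call begins. There is no depth.
- arm.sign_off(): hands the job in; it is judged then, once.
Trained networks look in the newest picture that a camera, given by its name, has taken for a name from the list of things; names that differ only in an ending like _2 or _b are one class to them, and where a whole thing is asked for, a point or a joint stands for the part that bears it (a point fixed in the world has none). Each returns a list of dicts, best first, with "conf" (0 to 1); they miss things now and then, are a little off and sometimes report something else, mostly with a low value. They report only what shows in the picture. A call takes as long as a camera call.
- spot_in(camera, query): "location" ([x, y, z] in m, in world coordinates, good to about 4 mm: the middle of the surface that is visible of it).
- landmark_of(camera, query): "location" ([x, y, z] in m, in world coordinates, good to about 4 mm: a listed point, or the origin of a listed thing).
The state is a dict: "clock": time; "joint_positions": joint angles; "joint_vel": joint speeds; "joint_torque": joint torques, N m; "position": TCP position; "orientation": TCP orientation; "wrist_force": force on the tool from outside, world axes, zero at the start; "ft_torque": the same for the moment, N m; "opening": opening from 0.0 (shut) to 1.0 (fully open); "gripper_force": force on a finger pad.
Only numpy, scipy, OpenCV 4.12 (cv2) and the standard library are available. Lean on these libraries where they do the work, as an engineer would, in place of code of your own. Each camera call takes 0.05 s, during which the arm holds its last target. There are 200 camera calls.

## Working session

There is one attempt and no reset: what is moved stays moved. The work goes in short steps, Python scripts to look and compute and a tool call to move; the robot and the scene stay as the last step left them, time stands still between calls to the robot, and variables do not carry over. Pictures are saved under pics/ and viewed, at most 10 in all, crops included, and the job is handed in when it is done.

Besides the shell and the picture viewer there is one more tool, called after "Emit:" by a JSON object that holds its "op" and its "data". jog_arm: Moves the arm, as the interface text tells. Its arguments: {"type":"object","properties":{"hand":{"type":"array"},"xyz":{"type":"array"},"turn":{"type":"array"}},"required":["hand","xyz","turn"]}

```bash
mkdir -p pics; cat > h.py <<'E'
import numpy as np, cv2
from plant import sense, eyes, arm, spot_in, landmark_of
from scipy.spatial.transform import Rotation as Ro
np.set_printoptions(precision=4,suppress=True)
def snap(c,f=None):
    im=eyes.get_image(c)
    if f: cv2.imwrite('pics/'+f,im['frame'])
    return im
def lm(c,q):
    r=landmark_of(c,q); return [(np.round(d['location'],4).tolist(),round(d['conf'],2)) for d in r[:2]]
def totool(d):  # world vector -> tool axes
    return Ro.from_quat(sense()['orientation']).inv().apply(d)
E
python3 - <<'E'
from h import *
a=snap('scene','s0.png')['frame'];b=snap('top','t0.png')['frame']
for c in ['top','scene']:
    for q in ['dock','dock_mouth','dock_home','dock_hinge','clip_bar','battery','battery_nose','battery_grip']: print(c,q,lm(c,q))
for q in ['kit_box','oximeter','tape','saline','jar','dish','penlight','handheld']: print(q,lm('top',q))
s=sense();print(s['clock'],s['position'],Ro.from_quat(s['orientation']).as_matrix())
E
```

```text
top dock [([0.5761, 0.0404, 0.0029], 0.88), ([0.5241, -0.2397, 0.0031], 0.37)]
top dock_mouth [([0.5734, 0.04, 0.0159], 0.72)]
top dock_home [([0.6593, 0.0242, 0.0116], 0.67), ([0.6511, 0.0275, 0.0514], 0.32)]
top dock_hinge [([0.6504, 0.0238, 0.0516], 0.57), ([0.5753, 0.0397, 0.0127], 0.21)]
top clip_bar [([0.5882, 0.0372, 0.0658], 0.74), ([0.5729, 0.0431, 0.0144], 0.46)]
top battery [([0.5267, -0.2435, 0.0015], 0.87)]
top battery_nose [([0.6059, -0.2621, -0.0006], 0.9)]
top battery_grip [([0.4916, -0.2228, 0.0353], 0.71), ([0.495, 0.2706, -0.0019], 0.65)]
scene dock [([0.5735, 0.0376, -0.0027], 0.74), ([0.531, -0.2381, 0.0015], 0.43)]
scene dock_mouth [([0.5757, 0.0417, 0.0106], 0.87)]
scene dock_home [([0.6625, 0.0217, 0.014], 0.67)]
scene dock_hinge [([0.655, 0.0238, 0.0566], 0.65)]
scene clip_bar [([0.5818, 0.0371, 0.0622], 0.78)]
scene battery [([0.5289, -0.2422, 0.0026], 0.57)]
scene battery_nose [([0.6003, -0.2611, -0.0014], 0.72), ([0.6601, 0.0258, 0.0161], 0.72)]
scene battery_grip [([0.4855, -0.2247, 0.0355], 0.75)]
kit_box [([0.4935, 0.2711, 0.0028], 0.91), ([0.5942, 0.0375, 0.0244], 0.58)]
oximeter [([0.7263, 0.3051, 0.0033], 0.81)]
tape [([0.7096, -0.276, 0.0002], 0.79)]
saline [([0.6683, -0.3677, -0.0001], 0.82)]
jar [([0.6507, 0.4622, 0.0011], 0.57), ([0.5732, 0.0377, 0.0002], 0.26)]
dish [([0.5455, -0.4867, -0.0006], 0.86), ([0.667, -0.367, 0.0024], 0.17)]
penlight [([0.3834, -0.0032, 0.0002], 0.82)]
handheld [([0.8094, 0.0468, -0.0002], 0.9)]
1.3 [0.1374 0.6097 0.4047] [[ 0.9755 -0.2199 -0.    ]
 [-0.2199 -0.9755 -0.    ]
 [-0.      0.     -1.    ]]
```

View pics/t0.png

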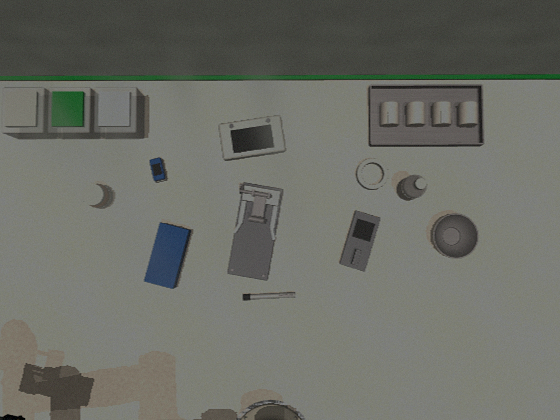

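View pics/s0.png

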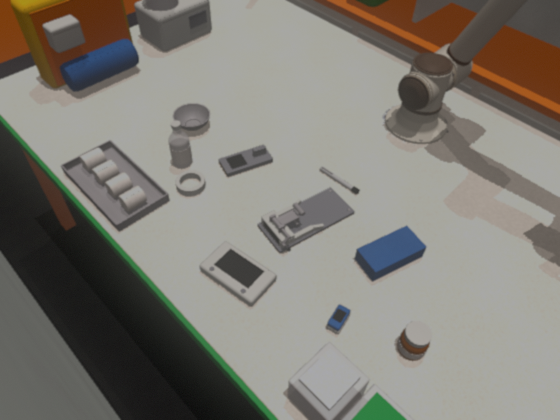

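Top view: dock at about px (255,230), clip closed. Pack at (360,240) and kit box at (168,255). Networks agree with the picture. Moving over the clip bar.

Emit:
{"op": "jog_arm", "data": {"hand": [0,0,0,0,0,0,0,0,0,0,0,0], "xyz": [[0.565,0.46,0.085],[0.565,0.46,0.085],[0.565,0.46,0.085],[0.565,0.46,0.085],[0.565,0.46,0.085],[0.565,0.46,0.085],[0.565,0.46,0.085],[0.565,0.46,0.085],[0.565,0.46,0.085],[0.565,0.46,0.085],[0.565,0.46,0.085],[0.565,0.46,0.085]], "turn": [-1,-1,-1,-1,-1,-1,-1,-1,-1,-1,-1,-1]}}

```text
clock: 2.5
position: [0.5065, 0.1392, 0.3354]
orientation: [0.995, -0.102, 0.0, -0.0]
wrist_force: [0.1, 0.5, -0.4]
opening: 1.001
gripper_force: 0.0
```

Emit:
{"op": "jog_arm", "data": {"hand": [0,0,0,0], "xyz": [[0.09,0.075,0.015],[0.09,0.075,0.015],[0.09,0.075,0.015],[0.09,0.075,0.015]], "turn": [0,0,0,0]}}

```text
clock: 2.9
position: [0.5797, 0.047, 0.3193]
orientation: [0.995, -0.104, -0.0, 0.0]
wrist_force: [-0.8, -0.1, -0.6]
opening: 1.002
gripper_force: 0.0
```

```bash
python3 - <<'E'
from h import *
snap('wrist','w0.png'); 
for q in ['dock','dock_mouth','dock_home','dock_hinge','clip_bar']: print(q,lm('wrist',q))
s=sense();print(s['clock'],s['position'],Ro.from_quat(s['orientation']).as_matrix(),s['wrist_force'])
E
```

```text
dock [([0.5701, 0.0419, 0.0018], 0.82)]
dock_mouth [([0.5703, 0.0392, 0.0108], 0.76), ([0.5838, 0.0314, 0.0665], 0.48)]
dock_home [([0.6597, 0.0252, 0.0126], 0.81), ([0.5983, 0.0343, 0.0239], 0.36)]
dock_hinge [([0.6552, 0.0176, 0.053], 0.64)]
clip_bar [([0.585, 0.0313, 0.0629], 0.78)]
3.2 [0.5779 0.0503 0.3207] [[ 0.9796 -0.2011  0.0006]
 [-0.2011 -0.9796  0.0003]
 [ 0.0005 -0.0004 -1.    ]] [-0.2039  0.859   1.2668]
```

View pics/w0.png

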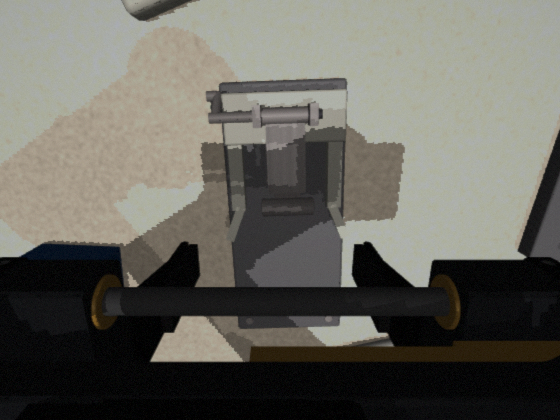

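Wrist view: bar ends at about (263,207) and (314,206). Bed's near corners are at (238,326) and (340,323). The hinge rod is at (262..322,115). I'll back-project these.

```bash
cat >> h.py <<'E'
def bp(im,u,v,z):
    K=np.array(im['camera_matrix']);R=np.array(im['R']);t=np.array(im['t'])
    d=R.T@np.linalg.solve(K,[u,v,1]);c=-R.T@t
    return c+d*(z-c[2])/d[2]
E
python3 - <<'E'
from h import *
im=snap('wrist')
big=cv2.resize(im['frame'][60:340,190:370],None,fx=2.14*1,fy=2.14,interpolation=cv2.INTER_CUBIC)
cv2.imwrite('pics/w1.png',cv2.convertScaleAbs(big,alpha=1.8))
for u,v,z in [(263,207,.066),(314,206,.066),(288.5,206.5,.068),(238,326,.012),(340,323,.012),(220,82,.041),(346,80,.041),(262,115,.056),(316,115,.056)]: print(u,v,bp(im,u,v,z))
# fit dock pose from network points
P={'m':(0,0),'h':(90,0),'g':(82,0),'b':(14,0),'o':(0,0)}
obs=[('m',.5734,.04),('m',.5757,.0417),('m',.5703,.0392),('h',.6593,.0242),('h',.6625,.0217),('h',.6597,.0252),('g',.6504,.0238),('g',.655,.0238),('g',.6552,.0176),('b',.5882,.0372),('b',.5818,.0371),('b',.585,.0313),('o',.5761,.0404),('o',.5735,.0376),('o',.5701,.0419)]
from scipy.optimize import least_squares
f=lambda p:np.ravel([[p[0]+P[k][0]/1e3*np.cos(p[2])-x,p[1]+P[k][0]/1e3*np.sin(p[2])-y] for k,x,y in obs])
r=least_squares(f,[.57,.04,-.2]).x;print(r,np.degrees(r[2]))
print(sense()['position'])
E
```

```text
263 207 [0.5873 0.0592 0.066 ]
314 206 [0.5802 0.0202 0.066 ]
288.5 206.5 [0.5844 0.0396 0.068 ]
238 326 [0.4452 0.1198 0.012 ]
340 323 [0.4269 0.0113 0.012 ]
220 82 [0.6846 0.0727 0.041 ]
346 80 [ 0.6666 -0.0221  0.041 ]
262 115 [0.6545 0.0457 0.056 ]
316 115 [0.6464 0.0064 0.056 ]
[ 0.5726  0.0394 -0.1962] -11.243105681344892
[0.578  0.0503 0.3207]
```

View pics/w1.png

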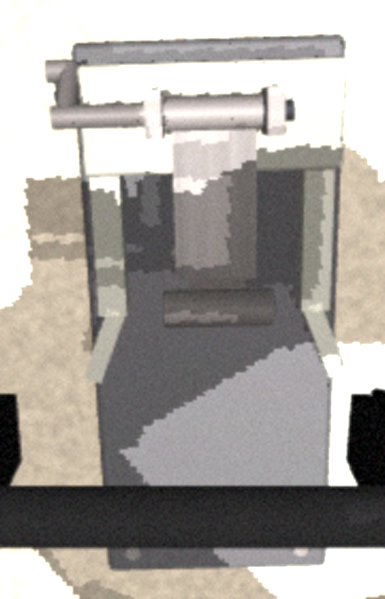

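Emit:
{"op": "jog_arm", "data": {"hand": [0,0,0,0,0,0,0.3,0.6,0.8,0.8,0.8], "xyz": [[0.011,0.009,0.03],[0.011,0.009,0.06],[0.011,0.009,0.08],[0.011,0.009,0.092],[0.011,0.009,0.092],[0.011,0.009,0.092],[0.011,0.009,0.092],[0.011,0.009,0.092],[0.011,0.009,0.092],[0.011,0.009,0.092],[0.011,0.009,0.092]], "turn": [-1.3,-1.3,-1.3,-1.3,-1.3,-1.3,-1.3,-1.3,-1.3,-1.3,-1.3]}}

```text
clock: 4.35
position: [0.5874, 0.0382, 0.2285]
orientation: [0.996, -0.091, 0.0, -0.0]
wrist_force: [-0.0, -0.9, 0.5]
opening: 0.632
gripper_force: 0.0
```

Emit:
{"op": "jog_arm", "data": {"hand": [0.8,0.8,0.8,0.8,0.8], "xyz": [[0,0,0],[0,0,0],[0,0,0],[0,0,0],[0,0,0]], "turn": [0,0,0,0,0]}}

```text
clock: 4.85
position: [0.5872, 0.0367, 0.2282]
orientation: [0.996, -0.09, -0.001, 0.002]
wrist_force: [0.2, -7.5, 1.2]
opening: 0.453
gripper_force: 30.0
```

Emit:
{"op": "jog_arm", "data": {"hand": [0.8,0.8,0.8,0.8,0.8,0.8,0.8,0.8,0.8,0.8,0.8,0.8], "xyz": [[0.0015,0.001,-0.0067],[0.0037,0.001,-0.0133],[0.0066,0.001,-0.0196],[0.01,0.001,-0.0255],[0.0141,0.001,-0.0311],[0.0187,0.001,-0.0363],[0.0237,0.001,-0.041],[0.0292,0.001,-0.0451],[0.0351,0.001,-0.0487],[0.0414,0.001,-0.0517],[0.0479,0.001,-0.054],[0.0479,0.001,-0.054]], "turn": [0,0,0,0,0,0,0,0,0,0,0,0]}}

```text
clock: 6.05
position: [0.6374, 0.027, 0.2867]
orientation: [0.996, -0.09, 0.005, 0.001]
wrist_force: [4.2, -9.5, -1.0]
opening: 0.456
gripper_force: 30.0
```

Emit:
{"op": "jog_arm", "data": {"hand": [0.8,0.8,0.8,0.8], "xyz": [[0.006,0.001,-0.0018],[0.0125,0.001,-0.0026],[0.019,0.001,-0.003],[0.019,0.001,-0.003]], "turn": [0,0,0,0]}}

```text
clock: 6.45
position: [0.6552, 0.0236, 0.2888]
orientation: [0.996, -0.09, 0.005, -0.0]
wrist_force: [3.2, -6.5, -1.8]
opening: 0.457
gripper_force: 30.1
```

```bash
python3 - <<'E'
from h import *
a=snap('top')['frame'][160:300,200:310]; b=snap('scene')['frame'][160:270,230:370]
cv2.imwrite('pics/m1.png',np.hstack([cv2.resize(a,(314,400),interpolation=2),cv2.resize(b,(480,400),interpolation=2)]))
for c in ['top','scene']: print(lm(c,'clip_bar'))
s=sense();print(s['clock'],s['position'],s['wrist_force'])
E
```

```text
[([0.6623, 0.0245, 0.1219], 0.47)]
[([0.6557, 0.025, 0.1225], 0.7)]
6.65 [0.655  0.0237 0.2888] [ 3.9204 -5.8906 -2.7638]
```

View pics/m1.png

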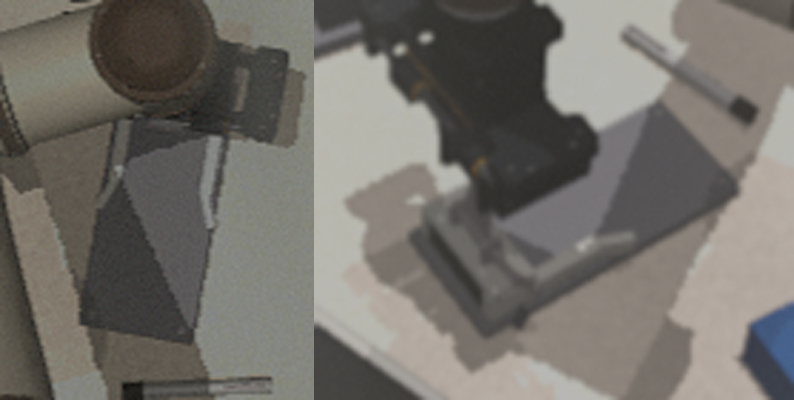

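Emit:
{"op": "jog_arm", "data": {"hand": [0.4,0,0,0,0,0,0,0,0,0,0,0], "xyz": [[0,0,0],[0,0,0],[0,0,0],[0,0,0],[0,0,0],[0,0,0],[0,0,0],[0,0,-0.03],[0,0,-0.06],[-0.06,0.02,-0.06],[-0.12,0.273,-0.05],[-0.12,0.273,-0.03]], "turn": [0,0,0,0,0,0,0,0,0,0,8,8]}}

```text
clock: 7.85
position: [0.5584, -0.0723, 0.338]
orientation: [0.987, -0.16, 0.001, -0.0]
wrist_force: [1.3, -0.6, -0.3]
opening: 0.998
gripper_force: 0.0
```

Emit:
{"op": "jog_arm", "data": {"hand": [0,0], "xyz": [[0,0,0],[0,0,0]], "turn": [0,0]}}

```text
clock: 8.05
position: [0.559, -0.0732, 0.3372]
orientation: [0.987, -0.161, 0.0, -0.0]
wrist_force: [0.4, 0.4, 0.2]
opening: 0.998
gripper_force: 0.0
```

```bash
python3 - <<'E'
from h import *
im=snap('scene'); print(lm('scene','clip_bar'))
cv2.imwrite('pics/m2.png',cv2.resize(im['frame'][130:280,130:370],(768,480),interpolation=2))
s=sense();print(s['clock'],s['position'],Ro.from_quat(s['orientation']).as_matrix(),s['opening'])
E
```

```text
[([0.655, 0.0246, 0.1201], 0.73), ([0.6602, 0.023, 0.0097], 0.57)]
8.15 [ 0.56   -0.0718  0.3372] [[ 0.949  -0.3154  0.001 ]
 [-0.3154 -0.949   0.    ]
 [ 0.001  -0.0004 -1.    ]] 0.9950453961140111
```

View pics/m2.png

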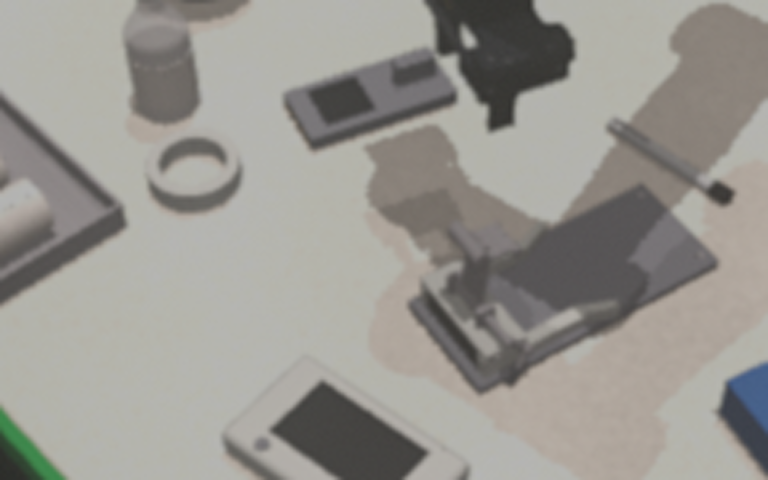

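The clip stands open (crop px ~(470,260)). The pack is at (370,95) with its rib at (415,65). Moving to hover over the rib.

Emit:
{"op": "jog_arm", "data": {"hand": [0,0,0,0,0,0], "xyz": [[-0.02,0.167,0.03],[-0.02,0.167,0.03],[-0.02,0.167,0.03],[-0.02,0.167,0.03],[-0.02,0.167,0.03],[-0.02,0.167,0.03]], "turn": [0,0,0,0,0,0]}}

```text
clock: 8.75
position: [0.4886, -0.2239, 0.307]
orientation: [0.987, -0.16, 0.0, 0.0]
wrist_force: [0.8, -0.3, -0.7]
opening: 0.996
gripper_force: 0.0
```

```bash
python3 - <<'E'
from h import *
im=snap('wrist','w2.png'); 
for q in ['battery','battery_nose','battery_grip']: print(q,lm('wrist',q))
s=sense();print(s['clock'],s['position'],Ro.from_quat(s['orientation']).as_matrix()[:2,0])
E
```

```text
battery [([0.5328, -0.2382, -0.0023], 0.56)]
battery_nose [([0.604, -0.2628, -0.0018], 0.73)]
battery_grip [([0.4901, -0.2277, 0.0351], 0.96)]
8.95 [ 0.4886 -0.2232  0.3072] [ 0.9495 -0.3137]
```

View pics/w2.png

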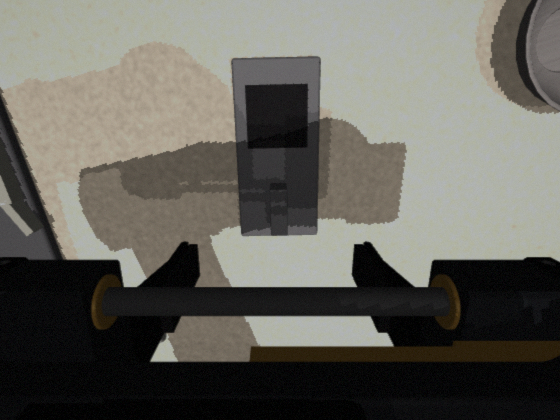

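Pack corners in the wrist view: nose (232,58) and (321,57), tail (242,236) and (318,235). It is nearly aligned with the tool.

```bash
python3 - <<'E'
from h import *
im=snap('wrist')
P=[bp(im,u,v,.018) for u,v in [(232,58),(321,57),(318,235),(242,236)]]
n=(P[0]+P[1])/2;t=(P[2]+P[3])/2
print(*P); d=n-t; print(np.linalg.norm(d),np.degrees(np.arctan2(d[1],d[0])),n,t,'grip',t+d*30/150)
w=P[0]-P[1];print(np.degrees(np.arctan2(w[1],w[0]))-90)
s=sense();print(totool((t+d*.2)[:3]*[1,1,0]-np.array(s['position'])*[1,1,0]),s['position'])
E
```

```text
[ 0.6116 -0.2274  0.018 ] [ 0.5906 -0.2934  0.018 ] [ 0.448  -0.2501  0.018 ] [ 0.4689 -0.1836  0.018 ]
0.14912957843542676 -16.992843464335674 [ 0.6011 -0.2604  0.018 ] [ 0.4585 -0.2168  0.018 ] grip [ 0.487  -0.2256  0.018 ]
-17.699153311214133
[-0.0007  0.0026 -0.    ] [ 0.4885 -0.2233  0.3072]
```

Emit:
{"op": "jog_arm", "data": {"hand": [0,0,0,0,0,0,0.6,1,1,1,1,1], "xyz": [[0,0.003,0.03],[0,0.003,0.06],[0,0.003,0.085],[0,0.003,0.098],[0,0.003,0.102],[0,0.003,0.102],[0,0.003,0.102],[0,0.003,0.102],[0,0.003,0.102],[0,0.003,0.102],[0,0.003,0.102],[0,0.003,0.102]], "turn": [-1,-1,-1,-1,-1,-1,-1,-1,-1,-1,-1,-1]}}

```text
clock: 10.2
position: [0.4867, -0.2272, 0.2051]
orientation: [0.988, -0.151, 0.0, 0.0]
wrist_force: [0.7, -0.1, -0.1]
opening: 0.541
gripper_force: 0.0
```

Emit:
{"op": "jog_arm", "data": {"hand": [1,1,1,1], "xyz": [[0,0,0],[0,0,0],[0,0,0],[0,0,0]], "turn": [0,0,0,0]}}

```text
clock: 10.6
position: [0.4867, -0.2271, 0.2049]
orientation: [0.988, -0.151, -0.0, -0.0]
wrist_force: [0.4, -0.2, -1.2]
opening: 0.177
gripper_force: 0.3
```

Emit:
{"op": "jog_arm", "data": {"hand": [1,1,1,1,1,1,1,1,1,1,1,1], "xyz": [[0,0,0],[0,0,0],[0,0,-0.02],[0,0,-0.05],[-0.02,-0.04,-0.06],[-0.04,-0.08,-0.06],[-0.06,-0.12,-0.06],[-0.08,-0.16,-0.06],[-0.1,-0.2,-0.06],[-0.115,-0.235,-0.06],[-0.13,-0.264,-0.06],[-0.13,-0.264,-0.06]], "turn": [0,0,0,0,-1,-2,-3,-4,-5,-6,-6.8,-6.8]}}

```text
clock: 11.8
position: [0.4412, 0.0665, 0.2649]
orientation: [0.996, -0.09, 0.0, -0.0]
wrist_force: [-0.6, 0.3, -2.9]
opening: 0.16
gripper_force: 30.0
```

```bash
python3 - <<'E'
from h import *
im=snap('wrist','w3.png'); 
for q in ['battery_nose','battery_grip','dock_mouth','dock_home']: print(q,lm('wrist',q))
snap('top')
for q in ['battery_nose','clip_bar']: print(q,lm('top',q))
s=sense();print(s['clock'],s['position'],Ro.from_quat(s['orientation']).as_matrix()[:2,0],s['wrist_force'],s['gripper_force'],s['opening'])
E
```

```text
battery_nose [([0.565, 0.0493, 0.0591], 0.7)]
battery_grip [([0.4429, 0.066, 0.0943], 0.6)]
dock_mouth [([0.5726, 0.0343, 0.0143], 0.85)]
dock_home []
battery_nose [([0.562, 0.0409, 0.0592], 0.82), ([0.6596, 0.0257, 0.1246], 0.35)]
clip_bar [([0.6593, 0.0256, 0.1226], 0.87), ([0.5742, 0.0394, 0.0023], 0.22)]
12.2 [0.4417 0.0628 0.2648] [ 0.9826 -0.1859] [-1.0558  0.9459 -2.0205] 29.993819296360016 0.15959099923333336
```

View pics/w3.png

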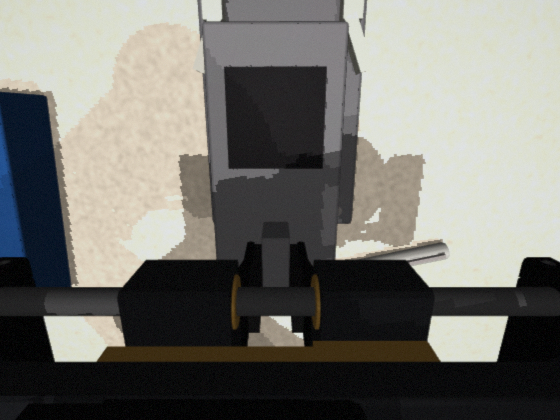

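Pack held square: nose corners (203,22) and (347,22). The dock's flared rail tips show at (200,38) and (364,35). I'll compute the lateral offset.

```bash
python3 - <<'E'
from h import *
im=snap('wrist'); s=sense()
cv2.imwrite('pics/w4.png',cv2.resize(im['frame'][0:110,170:400],(800,383),interpolation=2))
R=Ro.from_quat(s['orientation']); p=np.array(s['position'])
for u,v,z in [(203,22,.079),(347,22,.079),(200,38,.026),(364,35,.026)]:
    X=bp(im,u,v,z); print(X, R.inv().apply(X-p))
print(p,R.as_matrix()[:2,0],s['clock'])
E
```

```text
[0.5648 0.0746 0.079 ] [ 0.1188 -0.0344  0.1858]
[0.5523 0.0088 0.079 ] [0.1188 0.0326 0.1858]
[0.5706 0.0869 0.026 ] [ 0.1223 -0.0476  0.2388]
[ 0.5534 -0.0135  0.026 ] [0.1239 0.0543 0.2388]
[0.4417 0.0629 0.2648] [ 0.9826 -0.1856] 12.25
```

View pics/w4.png

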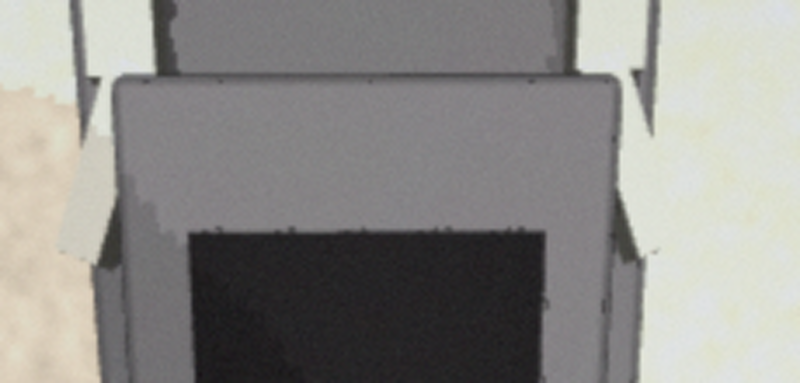

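Emit:
{"op": "jog_arm", "data": {"hand": [1,1,1,1,1,1,1,1], "xyz": [[-0.01,0,0.01],[-0.01,0,0.02],[-0.01,0,0.03],[-0.01,0,0.038],[-0.01,0,0.042],[-0.01,0,0.045],[-0.01,0,0.0465],[-0.01,0,0.0465]], "turn": [0,0,0,0,0,0,0,0]}}

```text
clock: 13.05
position: [0.432, 0.0655, 0.2184]
orientation: [0.996, -0.092, 0.0, 0.0]
wrist_force: [-0.1, -0.4, -2.7]
opening: 0.157
gripper_force: 30.0
```

Emit:
{"op": "jog_arm", "data": {"hand": [1,1,1,1,1,1,1,1], "xyz": [[0,0,0.001],[0,0,0.0015],[0,0,0.0015],[0.008,0,0.0015],[0.016,0,0.0015],[0.024,0,0.0015],[0.03,0,0.0015],[0.03,0,0.0015]], "turn": [0,0,0,0,0,0,0,0]}}

```text
clock: 13.85
position: [0.4625, 0.0599, 0.2169]
orientation: [0.996, -0.093, 0.0, -0.0]
wrist_force: [0.0, -0.5, -1.4]
opening: 0.157
gripper_force: 30.0
```

Emit:
{"op": "jog_arm", "data": {"hand": [1,1,1,1,1,1], "xyz": [[0.008,0,0],[0.016,0,0],[0.024,0,0],[0.032,0,0],[0.04,0,0],[0.04,0,0]], "turn": [0,0,0,0,0,0]}}

```text
clock: 14.45
position: [0.5019, 0.0525, 0.2169]
orientation: [0.996, -0.093, 0.001, -0.0]
wrist_force: [-0.9, 0.1, 1.0]
opening: 0.156
gripper_force: 30.0
```

```bash
python3 - <<'E'
from h import *
im=snap('wrist')
cv2.imwrite('pics/w5.png',cv2.resize(im['frame'][0:260,170:390],(660,600),interpolation=2))
print(lm('wrist','battery_nose'),lm('wrist','dock_home'))
s=sense();print(s['clock'],s['position'],s['wrist_force'],s['ft_torque'])
E
```

```text
[([0.6233, 0.0292, 0.0135], 0.92)] []
14.6 [0.5007 0.0526 0.2169] [-0.0217  0.0671 -1.5267] [-0.0849 -0.1555 -0.0326]
```

View pics/w5.png

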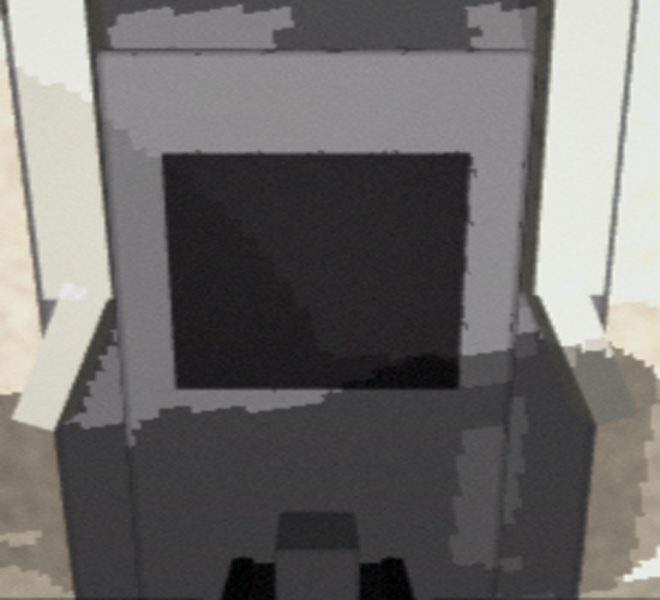

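Pack flat in the channel, about 1 mm towards the left rail (pack edges 98..531 against rails 95..548 at row 50). Shifting 1 mm right and advancing.

Emit:
{"op": "jog_arm", "data": {"hand": [1,1,1,1,1,1,1], "xyz": [[0.004,0.001,0],[0.01,0.001,0],[0.016,0.001,0],[0.022,0.001,0],[0.027,0.001,0],[0.03,0.001,0],[0.03,0.001,0]], "turn": [0,0,0,0,0,0,0]}}

```text
clock: 15.3
position: [0.5306, 0.046, 0.2169]
orientation: [0.996, -0.093, 0.0, -0.0]
wrist_force: [0.1, 0.0, -1.2]
opening: 0.159
gripper_force: 30.0
```

Emit:
{"op": "jog_arm", "data": {"hand": [1,1,1,1], "xyz": [[0.002,0,0],[0.004,0,0],[0.005,0,0],[0.005,0,0]], "turn": [0,0,0,0]}}

```text
clock: 15.7
position: [0.535, 0.0452, 0.2169]
orientation: [0.996, -0.092, 0.0, -0.0]
wrist_force: [-0.9, -0.9, -1.7]
opening: 0.16
gripper_force: 30.0
```

Emit:
{"op": "jog_arm", "data": {"hand": [1,1,1,1,1], "xyz": [[0.001,0,0],[0.002,0,0],[0.003,0,0],[0.004,0,0],[0.004,0,0]], "turn": [0,0,0,0,0]}}

```text
clock: 16.2
position: [0.539, 0.0444, 0.2169]
orientation: [0.996, -0.092, 0.0, -0.0]
wrist_force: [-0.2, 0.1, -0.7]
opening: 0.16
gripper_force: 30.0
```

Emit:
{"op": "jog_arm", "data": {"hand": [1,1,1,1], "xyz": [[0.001,0,0],[0.002,0,0],[0.003,0,0],[0.003,0,0]], "turn": [0,0,0,0]}}

```text
clock: 16.6
position: [0.5416, 0.0438, 0.2169]
orientation: [0.996, -0.092, -0.0, 0.0]
wrist_force: [-2.2, 0.0, 0.3]
opening: 0.161
gripper_force: 30.0
```

Emit:
{"op": "jog_arm", "data": {"hand": [1,1,1], "xyz": [[0.0005,0,0],[0.001,0,0],[0.001,0,0]], "turn": [0,0,0]}}

```text
clock: 16.9
position: [0.5419, 0.0437, 0.2169]
orientation: [0.996, -0.092, -0.001, 0.0]
wrist_force: [-5.9, 1.8, 2.7]
opening: 0.16
gripper_force: 30.0
```

Emit:
{"op": "jog_arm", "data": {"hand": [1,1,1], "xyz": [[0.0005,0,0],[0.001,0,0],[0.001,0,0]], "turn": [0,0,0]}}

```text
clock: 17.2
position: [0.5423, 0.0435, 0.2169]
orientation: [0.996, -0.092, -0.002, 0.001]
wrist_force: [-8.0, 2.2, 4.7]
opening: 0.159
gripper_force: 30.0
```

Emit:
{"op": "jog_arm", "data": {"hand": [1,1,1,0.8,0.5,0.2,0,0,0,0,0,0], "xyz": [[0,0,0],[0,0,0],[-0.0005,0,0],[-0.0005,0,0],[-0.0005,0,0],[-0.0005,0,0],[-0.0005,0,0],[-0.0005,0,0],[-0.0005,0,0],[-0.0005,0,-0.02],[-0.0005,0,-0.06],[-0.0005,0,-0.1]], "turn": [0,0,0,0,0,0,0,0,0,0,0,0]}}

```text
clock: 18.4
position: [0.5431, 0.0435, 0.3174]
orientation: [0.996, -0.092, -0.001, 0.001]
wrist_force: [0.7, 0.5, -0.6]
opening: 0.844
gripper_force: 0.0
```

```bash
python3 - <<'E'
from h import *
im=snap('wrist'); 
cv2.imwrite('pics/w6.png',im['frame'])
snap('top')
for c in ['top','wrist']:
  for q in ['clip_bar','battery_nose','battery_grip','battery']: print(c,q,lm(c,q))
s=sense();print(s['clock'],s['position'],s['opening'])
E
```

```text
top clip_bar [([0.6581, 0.025, 0.1219], 0.55)]
top battery_nose [([0.664, 0.0208, 0.0148], 0.74), ([0.6592, 0.0287, 0.1228], 0.36)]
top battery_grip []
top battery [([0.5867, 0.0332, 0.0134], 0.74), ([0.6577, 0.0249, 0.1248], 0.29)]
wrist clip_bar [([0.6585, 0.0207, 0.1217], 0.95)]
wrist battery_nose []
wrist battery_grip [([0.543, 0.0412, 0.048], 0.94)]
wrist battery [([0.5871, 0.035, 0.0092], 0.67)]
18.9 [0.5431 0.0436 0.3157] 0.998554070615144
```

View pics/w6.png

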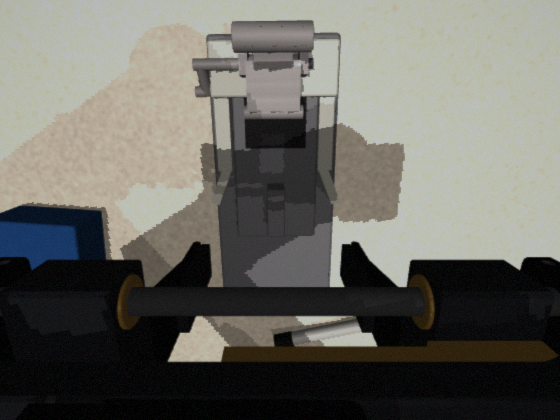

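The picture shows the pack lying in the dock, released, and the clip still open with its bar at px (272,36). That was my last picture (one over the limit of 10). Taking the bar.

Emit:
{"op": "jog_arm", "data": {"hand": [0,0,0,0,0,0,0,0,0,0.4,0.8,0.8], "xyz": [[0.01,0,-0.025],[0.05,-0.0015,-0.03],[0.09,-0.0015,-0.03],[0.117,-0.0015,-0.03],[0.117,-0.0015,-0.02],[0.117,-0.0015,0],[0.117,-0.0015,0.02],[0.117,-0.0015,0.03],[0.117,-0.0015,0.03],[0.117,-0.0015,0.03],[0.117,-0.0015,0.03],[0.117,-0.0015,0.03]], "turn": [0,0,0,0,0,0,0,0,0,0,0,0]}}

```text
clock: 20.1
position: [0.6587, 0.0236, 0.2882]
orientation: [0.996, -0.092, 0.001, -0.0]
wrist_force: [-0.4, -0.7, -0.1]
opening: 0.814
gripper_force: 0.0
```

Emit:
{"op": "jog_arm", "data": {"hand": [0.8,0.8,0.8,0.8,0.8,0.8], "xyz": [[0,0,0],[0,0,0],[0,0,0],[0,0,0],[0,0,0],[0,0,0]], "turn": [0,0,0,0,0,0]}}

```text
clock: 20.7
position: [0.6585, 0.0232, 0.287]
orientation: [0.996, -0.092, -0.0, 0.0]
wrist_force: [0.1, -2.6, 0.8]
opening: 0.457
gripper_force: 30.0
```

Emit:
{"op": "jog_arm", "data": {"hand": [0.8,0.8,0.8,0.8,0.8,0.8,0.8,0.8,0.8,0.8,0.8], "xyz": [[-0.0103,0,0.0003],[-0.0205,0,0.002],[-0.0303,0,0.0053],[-0.0366,0,0.0083],[-0.0425,0,0.0119],[-0.048,0,0.016],[-0.053,0,0.0207],[-0.0576,0,0.0259],[-0.0617,0,0.0315],[-0.0651,0,0.0374],[-0.0651,0,0.0374]], "turn": [0,0,0,0,0,0,0,0,0,0,0]}}

```text
clock: 21.8
position: [0.5925, 0.0353, 0.2467]
orientation: [0.996, -0.093, -0.004, 0.001]
wrist_force: [-6.1, -1.0, -4.4]
opening: 0.455
gripper_force: 30.0
```

```bash
python3 - <<'E'
from h import *
snap('scene');snap('top')
for c in ['top','scene']: print(lm(c,'clip_bar'),lm(c,'battery_nose'))
s=sense();print(s['clock'],s['position'],s['wrist_force'],s['orientation'])
E
```

```text
[] [([0.5757, 0.0383, -0.0013], 0.73)]
[] []
22.1 [0.5928 0.0353 0.2473] [-6.5827 -1.4142 -3.1097] [ 0.9957 -0.093  -0.0039  0.001 ]
```

Emit:
{"op": "jog_arm", "data": {"hand": [0.8,0.8,0.8,0.8,0.8], "xyz": [[-0.0015,0,0.0032],[-0.003,0,0.0064],[-0.0038,0,0.0085],[-0.0042,0,0.01],[-0.0042,0,0.01]], "turn": [0,0,0,0,0]}}

```text
clock: 22.6
position: [0.5891, 0.036, 0.238]
orientation: [0.996, -0.093, -0.003, 0.001]
wrist_force: [-5.0, -1.8, -1.8]
opening: 0.449
gripper_force: 30.0
```

Emit:
{"op": "jog_arm", "data": {"hand": [0.8,0.8,0.8], "xyz": [[0.0005,0,0.001],[0.001,0,0.002],[0.001,0,0.002]], "turn": [0,0,0]}}

```text
clock: 22.9
position: [0.5895, 0.036, 0.2378]
orientation: [0.996, -0.093, -0.004, 0.001]
wrist_force: [-11.8, 0.3, 7.8]
opening: 0.457
gripper_force: 30.0
```

Emit:
{"op": "jog_arm", "data": {"hand": [0.8,0.5,0.2,0,0,0,0,0,0,0,0,0], "xyz": [[-0.001,0,-0.0015],[-0.001,0,-0.0015],[-0.001,0,-0.0015],[-0.001,0,-0.0015],[-0.001,0,-0.0015],[-0.001,0,-0.0015],[-0.001,0,-0.0015],[-0.001,0,-0.0015],[-0.001,0,-0.02],[-0.001,0,-0.05],[-0.001,0,-0.09],[-0.001,0,-0.12]], "turn": [0,0,0,0,0,0,0,0,0,0,0,0]}}

```text
clock: 24.1
position: [0.5906, 0.0363, 0.3599]
orientation: [0.996, -0.092, 0.001, -0.0]
wrist_force: [0.2, 0.1, -0.1]
opening: 0.996
gripper_force: 0.0
```

```bash
python3 - <<'E'
from h import *
for c in ['scene','top','wrist']:
  snap(c)
  for q in ['clip_bar','battery_nose','battery_grip','battery']: print(c,q,lm(c,q))
s=sense();print(s['clock'],s['position'],s['wrist_force'],s['opening'])
E
```

```text
scene clip_bar [([0.5883, 0.0353, 0.0744], 0.66)]
scene battery_nose []
scene battery_grip [([0.5401, 0.0442, 0.0455], 0.72)]
scene battery [([0.5837, 0.0385, 0.0151], 0.59), ([0.5988, 0.0339, 0.0357], 0.22)]
top clip_bar [([0.7224, 0.3054, -0.0005], 0.57)]
top battery_nose [([0.8113, 0.0483, -0.0012], 0.5)]
top battery_grip [([0.5453, 0.0471, 0.049], 0.82)]
top battery [([0.5848, 0.0324, 0.0127], 0.91), ([0.7098, -0.2739, 0.0027], 0.74)]
wrist clip_bar [([0.5912, 0.0324, 0.0736], 0.62)]
wrist battery_nose []
wrist battery_grip [([0.545, 0.0452, 0.0473], 0.82)]
wrist battery []
24.85 [0.5904 0.0363 0.3573] [ 0.3332  0.0204 -0.2593] 0.999981570518804
```

```bash
python3 -c "
from plant import arm
print(arm.sign_off())"
```

```text
the job is handed in; nothing more can be done
None
```

I handed the job in at about 25 s on the robot's clock, with the pack pressed home at about 8 N, the clip closed on it and the gripper clear. The hood hides the nose, so I judged "home" from the pushing force and the arm's position; no verdict came back, and I viewed 11 pictures against the limit of 10.

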